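Hold the spring drawer of the guard box open at its mark

TASK

The small white wax tin stands in the way of the clipper-guard drawer: slide it sideways along the worktop, without lifting it, to the free ring mark on the left, set it inside that ring and let go of it. Then take the drawer by its upright black grip, pull it out against its spring until the pointer tooth on the drawer is level with the tooth of the mark on the side rail, and finish while still holding it there. Leave everything else where it is.

Things in the scene. Friction and masses are not known exactly. Their poses are not given: they have to be found in the camera images.
- guard_box: fixed grey drawer box, 118 (x) x 140 (y) x 60 mm high, yaw up to 0.2 rad. Origin: centre of its underside; the drawer is pulled along its -x (ahead); z up. A 10 mm square rail runs along x at its right (-y), 88 mm off its centre line, reaching 170 mm ahead of the origin, top 35 mm high. A flat black clip is fixed on its top
- drawer (a joint): opening of the drawer in m: 0 shut, to 0.100 fully out along the box's -x. A spring draws it shut: about 3 N when shut, 50 N/m more, so 6 to 7.5 N at the mark; it shuts if let go. Front plate 130 mm wide, 7 to 57 mm high, its face 68 mm ahead of the box's origin when shut
- pull_grip: black upright grip on a short arm in front of the drawer, moving with it: 16 mm (x) x 26 mm (y), from 15 to 67 mm above the worktop. The body's origin is the box's origin when the drawer is shut; the grip's own middle is 113 mm ahead of that (-x), see point grip. 37 mm of free space between it and the drawer's front plate
- grip (a point): point on the upright axis of the grip, 45 mm above the worktop (its top is 67 mm); 113 mm ahead of the box's origin when shut
- index (a point): tip of the drawer's pointer tooth, a 4 mm thick dark tooth on the right end of the drawer's front plate, 50 mm above the worktop; moves with the drawer
- mark: the mark: dark saddle 18x18 mm fixed on the rail at the box's right side, with an upright 4 mm thick tooth pointing at the drawer, top 57 mm. Origin at worktop level under the tooth; axes as the box's. 60 to 85 mm ahead (-x) of the index when the drawer is shut. It differs each time where it sits on the rail
- wax_tin: small round white screw pot, 41 mm diameter, 26 mm tall, about 90 g, closed, stands on the worktop in the ring in front of the drawer; origin: centre of its underside, z up. The upper 12 mm is the 41 mm lid, 39 mm below it
- ring_side: the free ring mark to the left of the drawer's path: thin dark circle on the worktop, inner diameter 53 mm, flat (no height), clear of the thin tool mat. Origin: its centre
- ring_front: the ring mark in front of the drawer, where the tin stands at first; alike, flat
- pomade_pot: bystander: the bigger round pot, 69 mm wide, 41 mm tall; origin: centre of its underside. Leave alone
- claw_lime: bystander: lime hair claw, 53x73x41 mm; origin: centre of its underside. Leave alone
- guard_9: bystander: black clipper guard, 46x49x30 mm; origin: centre of its underside. Leave alone
- fade_brush_red: bystander: red brush with a black end, lying, 29x131x29 mm; origin: centre of its underside. Leave alone
- clip_steel: bystander: slim steel section clip, lying, 12x114x18 mm; origin: centre of its underside. Leave alone
- knuckle_brush: bystander: round black brush, lying, 49x72x56 mm; origin: centre of its underside. Leave alone

How it is judged:
By the outcome, as a careful person would: the job done as asked, in the order asked, and still so for the second after the job is handed in, while the arm keeps its last pose, push and grip.
It also fails if it takes over 56 s, if anything falls off the work surface, if the arm or the gripper's body presses on something with over 40 N, if the wrist force passes 120 N, or if a joint passes its speed limit or range.

ROBOT

A 6-joint arm with a two-finger parallel gripper is mounted at the origin on a cart in front of the work surface, level with it; the furniture and walls round the work are solid. World frame = base frame: x ahead of the robot, y to its left, z up, the work surface at z = 0. Lengths are in m, angles in rad, forces in N, time in s.
With the tool pointing down it reaches from about 0.25 to 0.775 m from the base axis. Payload 8.9 kg.
Tool frame: the origin (TCP) lies between the finger pads; the fingertips stand env.tip_reach ahead of it and the grasp point (between the pads) lies 3 mm ahead of it (env.tip_reach is the distance from the TCP to the fingertips, in m); z points along the fingers, y is the line along which they close (so a half turn about z gives the same grasp; the last joint's range is limited). The gripper opens to 85 mm and grips with 20 to 120 N. Pads are 22 mm wide; open, the fingers measure 114 mm over their backs; the gripper's body (76 mm by 85 mm) begins 54 mm behind the grasp point. The pads swing forward as they close: fully open they stand 13 mm farther back than shut.
Start: joints at [0.972, 0.291, -0.153, 1.127, 0, 1.431], TCP at [0.233, 0.47, 0.253] pointing down, gripper open.
Joint ranges: [-2.52, 2.52], [-0.91, 1.74], [-1.3, 1.37], [-1.96, 2.02], [-1.52, 1.47], [-3.14, 3.14]. Speed limits (rad/s): [2.22, 2.22, 2.79, 3.14, 3.14, 3.14].

INTERFACE

Orientations are given as a 3x3 rotation matrix whose columns are the frame's x, y, z axes.
In Python, from station import env, eyes gives the robot as it stands. The module is installed in compiled form; this text tells all that it offers.
- The arm moves only by the tool apply_moves, never from a script. Its argument "rows" is a list of rows, each a list of 7 numbers: the shift along the tool's x, y, z scaled (see below), then the turn, a rotation vector about the tool's x, y, z scaled (see below), then the opening, from 0 (shut) to 1 (fully open). In form: [[tx, ty, tz, wx, wy, wz, gripper], ...]. A call has 1 to 8 rows; each row shifts and turns the commanded pose from where the row before left it, along the tool's axes as they then stand; what a row does not reach is not made up. The controller multiplies each number of a shift by 0.02 m and each number of a turn by 5 degrees. A row lasts 1/12 s, in which the tool goes at most 41.7 mm and 7.16 degrees, less where a joint would pass 70% of its speed; a pose out of reach is approached as far as the arm can. A call with a number of a shift or a turn outside -1 to 1 is refused whole. A call with a gripper value outside its range is refused whole. The fingers move at their own pace and stop on an object; "squeeze" is the grip in N (left out, the last holds). Time passes only in rows, so rows that do not move let the fingers close. It gives the time, the measured TCP pose, the force, the opening and the grip force at its end, in the units of the state.
- env.sense(): the state, without advancing time (a new reading comes with each control period).
- eyes.read_camera(name): name is "scene" or "side" or "wrist"; returns a dict with "color" (400x640x3 uint8, red, green, blue), "range_z" (400x640 float32, m along the optical axis (not along the pixel's ray), 0 where there is no reading), "vfov" (degrees; the focal length in pixels is half the picture's height over the tangent of half this angle, whatever the lens; pixels are square), "cx", "cy" (the principal point, pixels), "extrinsics" (4x4, takes a point from camera to world coordinates). Camera axes: x right, y down, z forward; pixel columns grow to the right and rows downward; lengths in m; the calibration is good to about 2 mm. A picture is of the moment at which its call begins.
- env.sign_off(): hands the job in; it is judged then, once.
The state is a dict: "clock": time; "q": joint angles; "joint_velocities": joint speeds; "effort": joint torques, N m; "ee_pos": TCP position; "ee_rot": TCP orientation; "contact_force": force on the tool from outside, world axes, zero at the start; "moment": the same for the moment, N m; "finger_gap": opening from 0.0 (shut) to 1.0 (fully open); "grip_force": force on a finger pad.
Only numpy, scipy, OpenCV 4.12 (cv2) and the standard library are available. Lean on these libraries where they do the work, as an engineer would, in place of code of your own. Each camera call takes 0.05 s, during which the arm holds its last target. There are 200 camera calls.

## Working session

There is one attempt and no reset: what is moved stays moved. The work goes in short steps, Python scripts to look and compute and a tool call to move; the robot and the scene stay as the last step left them, time stands still between calls to the robot, and variables do not carry over. Pictures are saved under pics/ and viewed, at most 10 in all, crops included, and the job is handed in when it is done.

Besides the shell and the picture viewer there is one more tool, called after "Call:" by a JSON object that holds its "name" and its "arguments", one argument or row to a line. apply_moves: Moves the arm, as the interface text tells. Its arguments: {"type":"object","properties":{"rows":{"type":"array","items":{"type":"array","items":{"type":"number","minimum":-1,"maximum":1}}},"squeeze":{"type":"number"}},"required":["rows"]}

```bash
mkdir -p pics
cat > h.py <<'E'
import numpy as np, cv2
from station import env, eyes
def shot(n,f=None):
    c=eyes.read_camera(n)
    if f: cv2.imwrite('pics/'+f,c['color'][:,:,::-1]); np.savez('pics/'+f+'.npz',**c)
    return c
def cloud(c):
    z=c['range_z'];h,w=z.shape;f=h/2/np.tan(np.radians(c['vfov'])/2)
    v,u=np.mgrid[:h,:w];P=np.stack([(u-c['cx'])/f*z,(v-c['cy'])/f*z,z],-1)
    E=np.array(c['extrinsics']);return P@E[:3,:3].T+E[:3,3]
E
python3 - <<'E'
from h import *
s=env.sense();print(s['clock'],s['ee_pos'],s['ee_rot'],s['finger_gap'],env.tip_reach)
shot('scene','s1.png');shot('side','d1.png');shot('wrist','w1.png')
E
```

```text
0.0 [0.23277023 0.47013774 0.2527486 ] [[-8.96135273e-01  4.43780452e-01 -6.94801765e-04]
 [ 4.43780967e-01  8.96134680e-01 -1.04346088e-03]
 [ 1.59568415e-04 -1.24342190e-03 -9.99999214e-01]] 0.9989347632797907 0.022
```

View pics/s1.png

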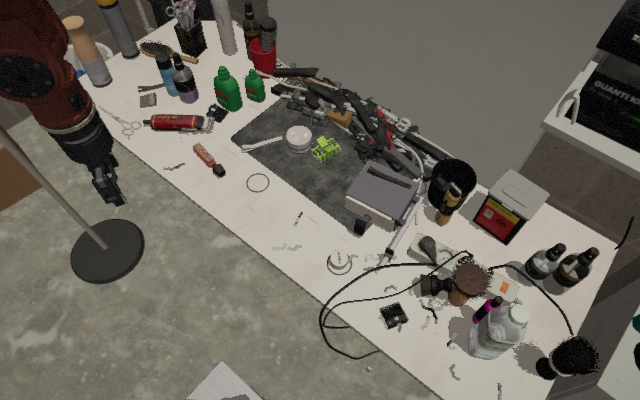

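View pics/d1.png

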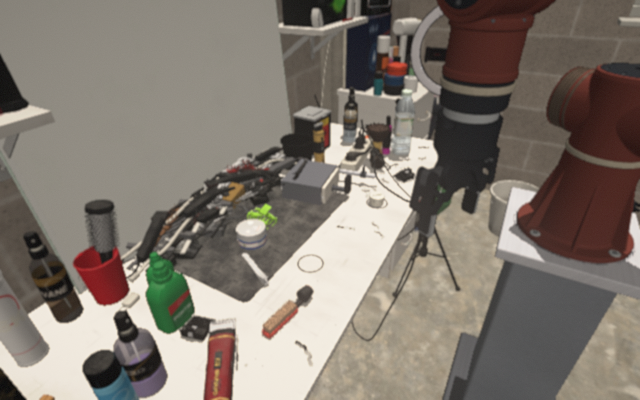

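The scene view shows the tin at about (339,262), the free ring at (258,182), the box at (383,190), the grip at (361,228) and the rail with its mark at about (390,250). The side view confirms this layout. Next I measure these.

Run:
```python
from h import *
c=np.load('pics/s1.png.npz');P=cloud(c);I=c['color']
def fit(m):
    p=P[m];A=np.c_[2*p[:,:2],np.ones(len(p))];s=np.linalg.lstsq(A,(p[:,:2]**2).sum(1),rcond=None)[0];return s[:2],np.sqrt(s[2]+s[:2]@s[:2]),len(p)
v,u=np.mgrid[:400,:640]
def box(a,b,cc,d): return (u>=a)&(u<b)&(v>=cc)&(v<d)
Z=P[...,2];ok=c['range_z']>0
t=box(322,358,245,282)&ok&(Z>.02)&(Z<.032); print('tin',np.median(P[t],0),P[t].min(0),P[t].max(0),t.sum())
r=box(242,275,170,196)&ok&(I.sum(2)<430);print('ring',fit(r))
r=box(322,358,250,282)&ok&(I.sum(2)<430)&(abs(Z)<.008);print('ringfront',fit(r))
b=box(335,425,155,225)&ok&(abs(Z-.06)<.004);q=P[b][:,:2].astype(np.float32);R=cv2.minAreaRect(q);print('box',R,b.sum(),np.median(P[b],0))
g=box(350,372,215,240)&ok&(I.sum(2)<150)&(Z>.06)&(Z<.075);print('grip',np.median(P[g],0),P[g].min(0),P[g].max(0),g.sum())
m=box(375,420,200,270)&ok&(Z>.03)&(Z<.065);
for k in np.argwhere(m)[::14]: print(k[::-1],P[k[0],k[1]].round(3),I[k[0],k[1]].sum(),end=';')
im=cv2.resize(I[140:300,230:450,::-1],None,fx=3.6,fy=3.6,interpolation=cv2.INTER_CUBIC);cv2.imwrite('pics/s1c.png',im)
```

```text
tin [0.46762226 0.1083653  0.02470385] [0.44762585 0.08858792 0.02035456] [0.48887265 0.12851422 0.02986174] 241
ring (array([0.51282476, 0.40668857]), np.float64(0.031047626184790504), 99)
ringfront (array([0.47029804, 0.10699918]), np.float64(0.027093497526901), 138)
box ((0.6717316508293152, 0.1251329630613327), (0.20147067308425903, 0.20061257481575012), 40.412322998046875) 2488 [0.66112269 0.12760066 0.05910735]
grip [0.55079339 0.11608078 0.06506415] [0.54342517 0.10384296 0.06064294] [0.56114781 0.12888802 0.06908513] 68
[375 200] [0.624 0.127 0.061] 309;[389 200] [0.646 0.103 0.059] 314;[403 200] [0.667 0.077 0.061] 312;[418 200] [0.706 0.055 0.034] 331;[387 201] [0.641 0.105 0.058] 315;[402 201] [0.665 0.078 0.057] 314;[418 201] [0.702 0.053 0.038] 376;[387 202] [0.64  0.104 0.057] 302;[401 202] [0.659 0.077 0.061] 305;[419 202] [0.702 0.05  0.036] 523;[388 203] [0.638 0.1   0.059] 308;[402 203] [0.661 0.075 0.057] 312;[378 204] [0.62  0.115 0.061] 312;[392 204] [0.642 0.091 0.058] 309;[406 204] [0.662 0.065 0.061] 304;[382 205] [0.624 0.107 0.06 ] 318;[396 205] [0.646 0.082
[... 2119 characters left out ...]
3] 453;[411 248] [ 0.587 -0.004  0.038] 456;[391 249] [0.546 0.025 0.058] 368;[386 250] [0.541 0.034 0.049] 44;[418 250] [ 0.592 -0.019  0.039] 493;[415 251] [ 0.585 -0.016  0.04 ] 452;[414 252] [ 0.586 -0.014  0.033] 288;[393 253] [0.547 0.018 0.046] 213;[391 254] [0.542 0.021 0.045] 77;[392 255] [0.544 0.018 0.039] 171;[394 256] [0.548 0.014 0.034] 438;[396 257] [0.55  0.01  0.032] 491;[384 259] [0.527 0.027 0.035] 519;[384 261] [0.522 0.024 0.036] 521;[380 264] [0.512 0.027 0.034] 425;[398 264] [ 0.526 -0.007  0.059] 54;[389 265] [0.518 0.009 0.046] 65;[403 265] [ 0.53  -0.017  0.061] 260;[392 266] [0.519 0.002 0.047] 266;[382 267] [0.508 0.019 0.036] 67;[381 268] [0.505 0.02  0.034] 270;
```

View pics/s1c.png

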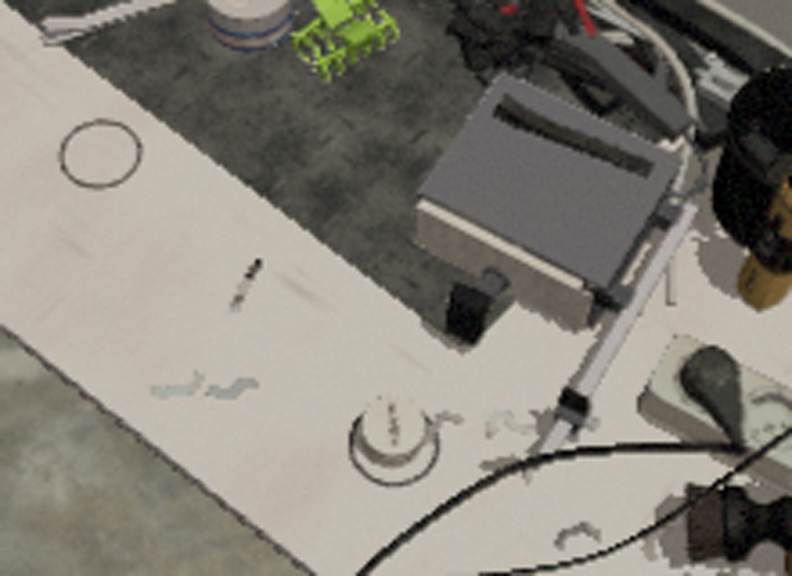

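The crop shows the mark saddle at crop (573,403) and the index tooth at (612,298). Box yaw comes out near 0.165 from the rail, and the tin is at (0.468, 0.108). I set out above the tin.

Call:
{"name": "apply_moves", "arguments": {
  "rows": [
    [-0.98,-0.58,0,0,0,0,1],
    [-0.98,-0.58,0,0,0,0,1],
    [-0.98,-0.58,0,0,0,0,1],
    [-0.98,-0.58,0,0,0,0,1],
    [-0.98,-0.58,0,0,0,0,1],
    [-0.98,-0.58,0,0,0,0,1],
    [-0.98,-0.58,0,0,0,0,1],
    [-0.98,-0.58,0,0,0,0,1]
  ]
}}

```text
clock: 0.82
ee_pos: [0.3326, 0.3167, 0.2532]
ee_rot: [[-0.896, 0.444, -0.0], [0.444, 0.896, -0.0], [0.0, -0.0, -1.0]]
contact_force: [0.0, 0.5, 0.7]
finger_gap: 1.002
grip_force: 0.0
```

Call:
{"name": "apply_moves", "arguments": {
  "rows": [
    [-0.98,-0.58,0,0,0,0,1],
    [-0.98,-0.58,0,0,0,0,1],
    [-0.98,-0.58,0,0,0,0,1],
    [-0.98,-0.58,0,0,0,0,1],
    [-0.98,-0.58,0,0,0,0,1],
    [-0.98,-0.58,0,0,0,0,1],
    [-0.98,-0.58,0,0,0,0,1],
    [-0.98,-0.58,0,0,0,0,1]
  ]
}}

```text
clock: 1.48
ee_pos: [0.432, 0.1639, 0.2532]
ee_rot: [[-0.896, 0.444, -0.0], [0.444, 0.896, -0.0], [0.0, -0.0, -1.0]]
contact_force: [1.0, 0.7, 0.1]
finger_gap: 1.001
grip_force: 0.0
```

Call:
{"name": "apply_moves", "arguments": {
  "rows": [
    [-0.95,-0.56,0.5,0,0,0,1],
    [-0.95,-0.56,0.5,0,0,0,1],
    [-0.95,-0.56,0.5,0,0,0,1],
    [0,0,0.5,0,0,1,1],
    [0,0,0.5,0,0,1,1],
    [0,0,0,0,0,1,1],
    [0,0,0,0,0,1,1],
    [0,0,0,0,0,1,1]
  ]
}}

```text
clock: 2.15
ee_pos: [0.4675, 0.1094, 0.2029]
ee_rot: [[-0.621, 0.784, -0.001], [0.784, 0.621, -0.0], [0.001, -0.001, -1.0]]
contact_force: [-0.5, 0.7, -0.5]
finger_gap: 0.999
grip_force: 0.0
```

Call:
{"name": "apply_moves", "arguments": {
  "rows": [
    [0,0,0,0,0,1,1],
    [0,0,0,0,0,1,1],
    [0,0,0,0,0,1,1],
    [0,0,0,0,0,1,1],
    [0,0,0,0,0,1,1],
    [0,0,0,0,0,0.8,1],
    [0,0,0,0,0,0,1],
    [0,0,0,0,0,0,1]
  ]
}}

```text
clock: 2.82
ee_pos: [0.4677, 0.1096, 0.2032]
ee_rot: [[-0.17, 0.985, -0.0], [0.985, 0.17, 0.0], [0.0, -0.0, -1.0]]
contact_force: [-0.8, 0.1, -0.1]
finger_gap: 0.999
grip_force: 0.0
```

Run:
```python
from h import *
shot('wrist','w2.png')
s=env.sense();print(s['clock'],s['ee_pos'],s['ee_rot'].round(3),s['q'])
```

```text
2.8667 [0.46770933 0.10957963 0.20318412] [[-0.17   0.985 -0.   ]
 [ 0.985  0.17  -0.   ]
 [ 0.    -0.    -1.   ]] [ 7.77895226e-02  2.43405990e-01 -3.56012519e-01  9.71654813e-01
  6.77199825e-06  1.47753910e+00]
```

View pics/w2.png

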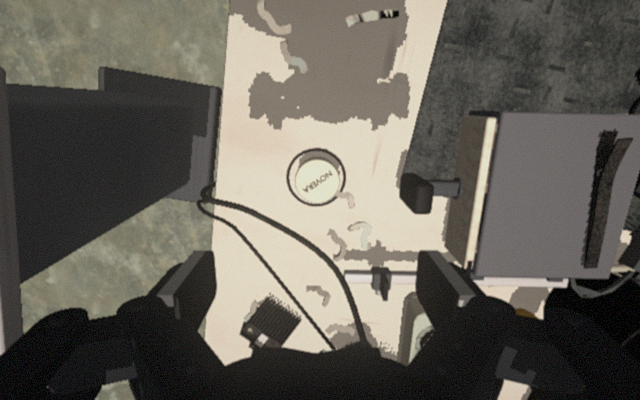

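The wrist view shows the tin at (317,178), the grip at (415,193), the front plate at x≈485, the mark on the rail at (380,282) and the index tooth near (470,265), hidden behind a finger.

```bash
python3 - <<'E'
from h import *
c=np.load('pics/w2.png.npz');P=cloud(c);I=c['color'].astype(int).sum(2);Z=P[...,2]
v,u=np.mgrid[:400,:640]
def box(a,b,cc,d): return (u>=a)&(u<b)&(v>=cc)&(v<d)&(c['range_z']>0)
t=box(285,350,145,210)&(Z>.018)&(Z<.034);p=P[t];print('tin',np.median(p,0),cv2.minEnclosingCircle(p[:,:2].astype(np.float32)),t.sum())
g=box(395,440,165,220)&(Z>.06)&(Z<.075);p=P[g];print('grip',cv2.minAreaRect(p[:,:2].astype(np.float32)),p.mean(0),g.sum())
b=box(480,640,100,290)&(abs(Z-.06)<.005);print('box',cv2.minAreaRect(P[b][:,:2].astype(np.float32)),b.sum())
m=box(365,400,255,305)&(Z>.045)&(Z<.065);p=P[m];print('mark',p.mean(0),p.min(0),p.max(0),m.sum(),cv2.minAreaRect(p[:,:2].astype(np.float32)))
E
python3 - <<'E'
import sys;sys.path.insert(0,'.')
import os;os.chdir('.')
from h import *
c=np.load('pics/s1.png.npz');P=cloud(c)
print('ring',P[183,258],[P[183,k].round(3) for k in (246,247,248,268,269,270)],[P[k,258].round(3) for k in (172,173,174,191,192,193)])
c=np.load('pics/d1.png.npz');P=cloud(c);print(P[264,311])
E
```

```text
tin [0.46777775 0.11258971 0.0254066 ] ((0.4678935706615448, 0.11168412119150162), 0.020563188940286636) 1556
grip ((0.5524524450302124, 0.1203654408454895), (0.016416320577263832, 0.025861995294690132), 6.482612609863281) [0.55117449 0.12103601 0.06544991] 629
box ((0.6706801056861877, 0.13207943737506866), (0.13927783071994781, 0.16278637945652008), 14.23232364654541) 22786
mark [0.54337865 0.03144569 0.05398985] [0.54068944 0.02097041 0.04500196] [0.54790654 0.03944706 0.05879765] 164 ((0.5441790223121643, 0.030172519385814667), (0.00446326332166791, 0.018703481182456017), 9.3897705078125)
ring [ 0.50542472  0.40650019 -0.00288773] [array([0.484, 0.428, 0.001]), array([ 0.486,  0.427, -0.   ]), array([ 0.489,  0.426, -0.003]), array([ 0.523,  0.387, -0.004]), array([ 0.523,  0.384, -0.001]), array([ 0.524,  0.382, -0.001])] [array([ 0.53 ,  0.431, -0.003]), array([0.525, 0.425, 0.004]), array([ 0.526,  0.427, -0.004]), array([ 0.487,  0.388, -0.   ]), array([0.484, 0.385, 0.001]), array([0.482, 0.382, 0.003])]
[ 0.50203376  0.41356226 -0.00113138]
```

Call:
{"name": "apply_moves", "arguments": {
  "rows": [
    [0.1,0,1,0,0,0,0.75],
    [0,0,1,0,0,0,0.75],
    [0,0,1,0,0,0,0.75],
    [0,0,1,0,0,0,0.75],
    [0,0,1,0,0,0,0.75],
    [0,0,1,0,0,0,0.75],
    [0,0,1,0,0,0,0.75],
    [0,0,1,0,0,0,0.75]
  ]
}}

```text
clock: 3.53
ee_pos: [0.4675, 0.1116, 0.0424]
ee_rot: [[-0.17, 0.985, 0.0], [0.985, 0.17, 0.0], [-0.0, 0.0, -1.0]]
contact_force: [0.1, -0.9, 0.4]
finger_gap: 0.748
grip_force: 0.0
```

Call:
{"name": "apply_moves", "arguments": {
  "rows": [
    [0,0,0.4,0,0,0,0.75],
    [0,0,0.4,0,0,0,0.75],
    [0,0,0,0,0,0,0.4],
    [0,0,0,0,0,0,0.4],
    [0,0,0,0,0,0,0.3],
    [0,0,0,0,0,0,0.3],
    [0,0,0,0,0,0,0.3],
    [0,0,0,0,0,0,0.3]
  ],
  "squeeze": 25
}}

```text
clock: 4.2
ee_pos: [0.4679, 0.1116, 0.0278]
ee_rot: [[-0.168, 0.986, 0.001], [0.986, 0.168, 0.0], [-0.0, 0.001, -1.0]]
contact_force: [0.3, 0.3, 2.9]
finger_gap: 0.47
grip_force: 25.5
```

Call:
{"name": "apply_moves", "arguments": {
  "rows": [
    [0.4,0.12,0,0,0,0,0.3],
    [0.8,0.24,0,0,0,0,0.3],
    [0.8,0.24,0,0,0,0,0.3],
    [0.8,0.24,0,0,0,0,0.3],
    [0.8,0.24,0,0,0,0,0.3],
    [0.8,0.24,0,0,0,0,0.3],
    [0.8,0.24,0,0,0,0,0.3],
    [0.8,0.24,0,0,0,0,0.3]
  ]
}}

```text
clock: 4.87
ee_pos: [0.4832, 0.2366, 0.0278]
ee_rot: [[-0.168, 0.986, 0.001], [0.986, 0.168, -0.001], [-0.001, 0.001, -1.0]]
contact_force: [0.1, -2.2, 4.7]
finger_gap: 0.473
grip_force: 25.7
```

Call:
{"name": "apply_moves", "arguments": {
  "rows": [
    [0.8,0.24,0,0,0,0,0.3],
    [0.8,0.24,0,0,0,0,0.3],
    [0.8,0.24,0,0,0,0,0.3],
    [0.8,0.24,0,0,0,0,0.3],
    [0.6,0.2,0,0,0,0,0.3],
    [0.3,0.1,0,0,0,0,0.3],
    [0,0,0,0,0,0,0.3]
  ]
}}

```text
clock: 5.45
ee_pos: [0.4945, 0.3229, 0.0279]
ee_rot: [[-0.169, 0.986, 0.001], [0.986, 0.169, 0.001], [0.001, 0.002, -1.0]]
contact_force: [-0.1, 3.0, 4.3]
finger_gap: 0.471
grip_force: 25.7
```

Run:
```python
from h import *
shot('wrist','w3.png')
s=env.sense();print(s['clock'],s['ee_pos'],s['ee_rot'].round(3),s['contact_force'])
```

```text
5.5 [0.49448913 0.32269074 0.02790265] [[-0.169  0.986  0.001]
 [ 0.986  0.169  0.002]
 [ 0.002  0.002 -1.   ]] [0.90647261 2.3096791  4.09428908]
```

View pics/w3.png

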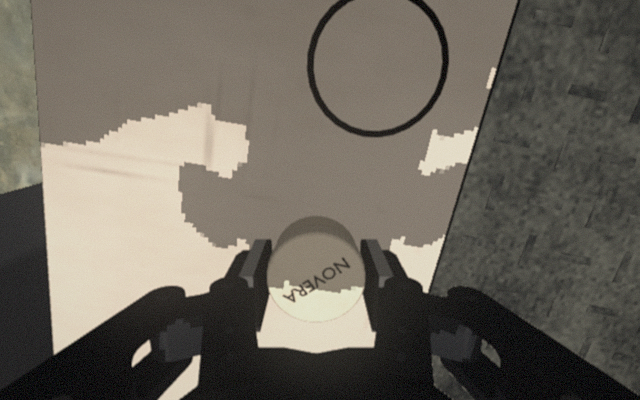

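The ring is well seen at about (378,65) and the tin sits between the pads at (316,270). I fit the ring next.

Run:
```python
from h import *
c=np.load('pics/w3.png.npz');P=cloud(c);I=c['color'].astype(int).sum(2);Z=P[...,2]
v,u=np.mgrid[:400,:640]
r=(u>300)&(u<455)&(v<140)&(c['range_z']>0)&(I<170);r&=np.hypot(u-378,v-65)<80
p=P[r];A=np.c_[2*p[:,:2],np.ones(len(p))];s=np.linalg.lstsq(A,(p[:,:2]**2).sum(1),rcond=None)[0]
print(s[:2],np.sqrt(s[2]+s[:2]@s[:2]),p[:,2].mean(),len(p))
t=(u>262)&(u<370)&(v>215)&(v<325)&(Z>.022)&(Z<.032);print(np.median(P[t],0),cv2.minEnclosingCircle(P[t][:,:2].astype(np.float32)))
S=env.sense();d=np.r_[s[:2]-S['ee_pos'][:2],0];print(S['ee_rot'].T@d/.02)
```

```text
[0.5048969  0.41053367] 0.027755265290981646 0.0001456167700485696 2112
[0.49377229 0.32480961 0.02532597] ((0.49395814538002014, 0.32495298981666565), 0.0238261129707098)
[4.24109584 1.25489667 0.00973427]
```

Call:
{"name": "apply_moves", "arguments": {
  "rows": [
    [0.4,0.12,0,0,0,0,0.3],
    [0.8,0.24,0,0,0,0,0.3],
    [0.8,0.24,0,0,0,0,0.3],
    [0.8,0.24,0,0,0,0,0.3],
    [0.7,0.21,0,0,0,0,0.3],
    [0.5,0.15,0,0,0,0,0.3],
    [0.2,0.06,0,0,0,0,0.3],
    [0,0,0,0,0,0,0.3]
  ]
}}

```text
clock: 6.17
ee_pos: [0.5051, 0.409, 0.0279]
ee_rot: [[-0.168, 0.986, 0.001], [0.986, 0.168, 0.0], [0.0, 0.001, -1.0]]
contact_force: [-0.0, 1.0, 5.4]
finger_gap: 0.47
grip_force: 25.7
```

Call:
{"name": "apply_moves", "arguments": {
  "rows": [
    [0,0,0,0,0,0,0.3],
    [0,0,0,0,0,0,0.75],
    [0,0,0,0,0,0,0.75],
    [0,0,0,0,0,0,0.75],
    [0,0,0,0,0,0,0.75],
    [0,0,0,0,0,0,0.75]
  ]
}}

```text
clock: 6.67
ee_pos: [0.5045, 0.4078, 0.0271]
ee_rot: [[-0.168, 0.986, -0.0], [0.986, 0.168, -0.0], [-0.0, -0.0, -1.0]]
contact_force: [-0.5, -1.1, -0.0]
finger_gap: 0.75
grip_force: 0.0
```

Call:
{"name": "apply_moves", "arguments": {
  "rows": [
    [0,0,-0.5,0,0,0,0.75],
    [0,0,-1,0,0,0,0.75],
    [0,0,-1,0,0,0,0.75],
    [0,0,-1,0,0,0,0.75],
    [0,0,-1,0,0,0,0.75],
    [0,0,-1,0,0,0,0.75],
    [0,0,-1,0,0,0,0.75],
    [0,0,-1,0,0,0,0.75]
  ]
}}

```text
clock: 7.33
ee_pos: [0.5046, 0.4079, 0.1792]
ee_rot: [[-0.168, 0.986, 0.0], [0.986, 0.168, 0.0], [0.0, 0.0, -1.0]]
contact_force: [0.7, 0.0, 0.3]
finger_gap: 0.748
grip_force: 0.0
```

Run:
```python
from h import *
c=shot('wrist','w4.png')
s=env.sense();print(s['clock'],s['ee_pos'])
P=cloud(c);I=c['color'].astype(int).sum(2);Z=P[...,2];D=np.hypot(P[...,0]-.505,P[...,1]-.4105)
t=(D<.04)&(Z>.018)&(Z<.034);print('tin',cv2.minEnclosingCircle(P[t][:,:2].astype(np.float32)),t.sum())
r=(D<.034)&(D>.022)&(abs(Z)<.006)&(I<200);print('ring',cv2.minEnclosingCircle(P[r][:,:2].astype(np.float32)),r.sum())
```

```text
7.3833 [0.50617824 0.40893824 0.18348431]
tin ((0.5044742822647095, 0.4089568555355072), 0.020635932683944702) 1811
ring ((0.5050658583641052, 0.41047102212905884), 0.02852366678416729) 102
```

View pics/w4.png

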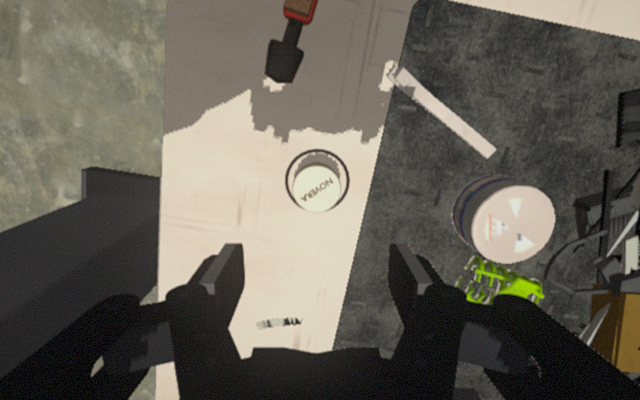

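The tin (317,185) stands inside the ring, about 1.6 mm off centre. Next I go past the grip for a close look at the index and the mark.

Call:
{"name": "apply_moves", "arguments": {
  "rows": [
    [-1,0,-0.3,0,0,0,0.75],
    [-1,0,-0.3,0,0,0,0.75],
    [-1,0,-0.3,0,0,0,0.6],
    [-1,0,0,0,0,0,0.6],
    [-1,0,0,0,0,0,0.6],
    [-1,0,0,0,0,0,0.6],
    [-1,0,0,0,0,0,0.6],
    [-1,0,0,0,0,0,0.6]
  ]
}}

```text
clock: 8.05
ee_pos: [0.5316, 0.2493, 0.196]
ee_rot: [[-0.168, 0.986, 0.001], [0.986, 0.168, 0.0], [0.0, 0.001, -1.0]]
contact_force: [1.2, 0.9, 0.0]
finger_gap: 0.602
grip_force: 0.0
```

Call:
{"name": "apply_moves", "arguments": {
  "rows": [
    [-1,0,0,0,0,0,0.6],
    [-1,0,0,0,0,0,0.6],
    [-1,0,0,0,0,0,0.6],
    [-1,0,0,0,0,0,0.6],
    [-1,0,0,0,0,0,0.6],
    [-1,0,0,0,0,0,0.6],
    [-1,0,0,0,0,0,0.6],
    [-1,0,0,0,0,0,0.6]
  ]
}}

```text
clock: 8.72
ee_pos: [0.5584, 0.0915, 0.196]
ee_rot: [[-0.168, 0.986, 0.001], [0.986, 0.168, 0.0], [-0.0, 0.001, -1.0]]
contact_force: [-0.4, -0.5, -0.1]
finger_gap: 0.606
grip_force: 0.0
```

Call:
{"name": "apply_moves", "arguments": {
  "rows": [
    [-1,0,0,0,0,0,0.6],
    [-1,0,0,0,0,0,0.6],
    [-1,0,0,0,0,0,0.6],
    [0,0,0,0,0,0,0.6],
    [0,0,0,0,0,0,0.6]
  ]
}}

```text
clock: 9.13
ee_pos: [0.5685, 0.0326, 0.1958]
ee_rot: [[-0.166, 0.986, 0.0], [0.986, 0.166, 0.0], [0.0, 0.0, -1.0]]
contact_force: [0.6, 0.4, 0.4]
finger_gap: 0.601
grip_force: 0.0
```

Run:
```python
from h import *
c=shot('wrist','w5.png')
s=env.sense();print(s['clock'],s['ee_pos'])
```

```text
9.1833 [0.56833599 0.03334605 0.19570293]
```

View pics/w5.png

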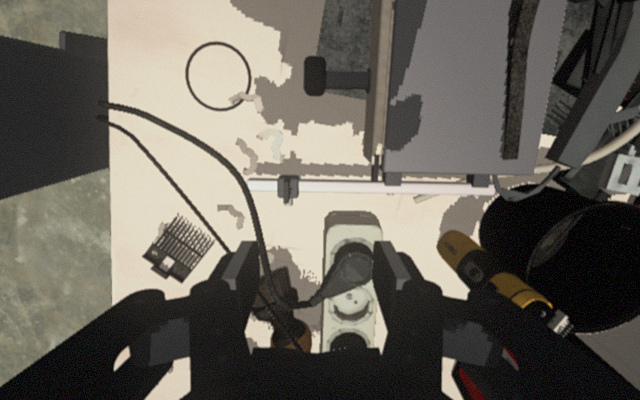

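The index tooth is at (377,163), the mark at (288,188) and the grip at (315,76). The drawer axis runs along image x.

Run:
```python
from h import *
c=np.load('pics/w5.png.npz');P=cloud(c);I=c['color'].astype(int).sum(2);Z=P[...,2]
v,u=np.mgrid[:400,:640];y=.1645;ax=np.array([np.cos(y),np.sin(y)]);ay=np.array([-ax[1],ax[0]])
S=P[...,:2]@ax;T=P[...,:2]@ay
def box(a,b,cc,d): return (u>=a)&(u<b)&(v>=cc)&(v<d)&(c['range_z']>0)
q=lambda m:print(m.sum(),'s',np.percentile(S[m],[2,50,98]).round(4),'t',np.percentile(T[m],[2,50,98]).round(4),'z',np.percentile(Z[m],[2,98]).round(3))
q(box(275,302,170,206)&(Z>.05)&(Z<.062))
q(box(275,302,170,206)&(Z>.037)&(Z<.05))
q(box(370,386,140,182)&(Z>.04)&(Z<.065)&(I<250))
g=box(295,330,50,100)&(Z>.06)&(Z<.075);q(g);print(cv2.minAreaRect(P[g][:,:2].astype(np.float32)))
for vv in range(138,208,3): print(vv,' '.join('%3d/%2d'%(I[vv,k],Z[vv,k]*1000) for k in range(364,396,3)),'|',' '.join('%3d/%2d'%(I[vv,k],Z[vv,k]*1000) for k in range(276,303,3)))
r=box(300,370,182,192)&(abs(Z-.035)<.004);print('rail ang',np.polyfit(P[r][:,0],P[r][:,1],1))
```

```text
137 s [0.5398 0.5422 0.5439] t [-0.068  -0.0588 -0.0506] z [0.053 0.058]
299 s [0.5331 0.544  0.5501] t [-0.0689 -0.0599 -0.0508] z [0.037 0.046]
219 s [0.6089 0.6126 0.6188] t [-0.0494 -0.0386 -0.019 ] z [0.046 0.059]
823 s [0.5575 0.5652 0.5723] t [0.0156 0.0277 0.0396] z [0.062 0.068]
((0.5530198812484741, 0.11987306922674179), (0.015518269501626492, 0.025609169155359268), 8.858413696289062)
138 249/12 213/29 205/44 325/54 374/56 347/55 330/55 217/58 204/58 214/59 196/58 | 614/ 2 619/ 2 615/ 3 647/ 0 649/-1 643/ 0 644/ 0 643/-1 643/ 0
141 265/13 239/31 227/46 334/55 368/55 352/56 319/55 194/59 222/58 202/60 191/59 | 626/ 2 629/ 2 623/ 1 649/ 0 637/-1 643/ 0 641/ 0 642/ 0 649/ 0
144 249/13 226/30 216/47 336/56 371/56 574/55 415/10 183/58 206/59 211/58 193/58 | 619/ 2 613/ 2 646/ 0 650/-1 652/ 0 647/ 0 647/-1 646/ 0 645/-1
147 242/15 224/33 237/46 348/55 437/56 651/56 416/11 243/58 194/59 196/58 209/59 | 621/ 2 612/ 2 644/ 0 650/ 0 644/ 1 642/ 0 647/-1 648/ 0 651/ 0
150 235/16 247/33 223/49 343/55 530/57 648/56 376/26 287/59 391/58 281/59 288/60 | 621/ 2 627/ 3 658/ 0 645/-1 654/ 0 
[... 2136 characters left out ...]
31 593/31 619/ 0 | 629/ 0 290/38 301/38 248/57 204/54 301/38 304/37 292/38 662/ 0
198 649/ 0 637/ 0 648/ 0 648/ 0 633/ 0 646/ 0 632/-1 643/ 0 644/ 0 631/ 0 640/-1 | 651/ 0 579/38 527/37 233/57 190/54 365/38 528/38 600/ 0 659/ 0
201 649/ 0 637/ 0 649/-1 637/ 0 637/-1 643/ 0 649/ 0 633/-1 640/ 0 642/ 0 639/ 0 | 647/ 0 639/ 0 649/ 0 213/57 302/56 414/33 656/ 0 647/-1 659/ 0
204 649/ 0 635/ 0 640/ 0 647/-1 642/ 0 640/ 0 633/ 0 640/ 0 640/ 0 649/ 0 644/ 0 | 648/ 0 649/ 0 645/ 0 456/32 586/33 425/33 645/ 0 648/-1 648/ 0
207 654/-1 648/ 0 651/-1 651/ 0 650/ 0 649/ 0 646/ 0 639/ 0 637/ 0 636/-1 637/ 0 | 650/ 0 644/ 0 651/ 0 652/ 0 648/ 0 648/ 0 654/ 1 654/ 0 651/-1
rail ang [ 0.1632592  -0.05883513]
```

Run:
```python
from h import *
c=np.load('pics/w5.png.npz');P=cloud(c);Z=P[...,2]
v,u=np.mgrid[:400,:640];y=.1635;ax=np.array([np.cos(y),np.sin(y)]);ay=np.array([-ax[1],ax[0]])
S=P[...,:2]@ax;T=P[...,:2]@ay
for m in [(u>365)&(u<386)&(v>=167)&(v<182)&(Z>.052)&(Z<.061),(u>275)&(u<302)&(v>=180)&(v<203)&(Z>.052)&(Z<.061)]:
    print(m.sum(),np.percentile(S[m],[2,50,98]),np.percentile(T[m],[2,50,98]))
for vv in range(58,100,4): print(vv,(Z[vv,300:380:5]*1000).round().astype(int))
print(S[78,300:380:5].round(3))
```

```text
125 [0.61048792 0.6129455  0.61961474] [-0.04903102 -0.04175561 -0.03768758]
130 [0.53987603 0.54222846 0.54393339] [-0.06660488 -0.05796145 -0.05007819]
58 [-1 -1 66 66 65  1  2  2  3  1  2  2  3  2 19 45]
62 [ 0 65 67 67 68 65  3  4  3  4  3  3  3  3 21 45]
66 [-1 65 67 67 67 64  3  1  1  3  1  2  2  1 22 47]
70 [ 1 64 66 67 67 64  3  3  2  2  3  2  1  4 28 49]
74 [ 0 66 67 66 67 64 27 26 29 29 28 28 27 28 30 51]
78 [ 0 66 66 67 67 64 26 29 27 27 27 27 28 28 32 51]
82 [-2 65 68 66 67 64 27 27 27 27 27 27 28 28 30 53]
86 [-1 65 67 66 67 64 28 26 28 28 28 28 28 27 30 54]
90 [-1 65 65 67 66 64  2  1  3  4  4 18 21 21 30 54]
94 [-1 -1 63 64 64  0 -1  3  2  2  2  2  2  2 33 55]
98 [-1  0  0 -1 -1  0  0  1  0 -1 -1  2  3  1 34 56]
[0.552 0.558 0.562 0.565 0.569 0.572 0.577 0.581 0.585 0.59  0.594 0.598
 0.602 0.606 0.609 0.61 ]
```

The arm to the grip tops out at 28 mm, so the fingertips must stay above 30 mm. I use TCP z ≈ 0.056 and expect about 70.5 mm of travel.

Call:
{"name": "apply_moves", "arguments": {
  "rows": [
    [0.8,0,0,0,0,0,0.5],
    [1,0,0,0,0,0,0.5],
    [1,0,0,0,0,0,0.5],
    [1,0,0,0,0,0,0.5],
    [0.6,0,0,0,0,0,0.5],
    [0,0,0.8,0,0,0,0.5],
    [0,0,1,0,0,0,0.5],
    [0,0,1,0,0,0,0.5]
  ]
}}

```text
clock: 9.85
ee_pos: [0.5538, 0.1212, 0.1393]
ee_rot: [[-0.169, 0.986, 0.002], [0.986, 0.169, 0.0], [-0.0, 0.002, -1.0]]
contact_force: [-0.3, 0.0, 0.4]
finger_gap: 0.498
grip_force: 0.0
```

Call:
{"name": "apply_moves", "arguments": {
  "rows": [
    [0,0,1,0,0,0,0.5],
    [0,0,1,0,0,0,0.5],
    [0,0,1,0,0,0,0.5],
    [0,0,0.8,0,0,0,0.5],
    [0,0,0.4,0,0,0,0.5],
    [0,0,0,0,0,0,0.5],
    [0,0,0,0,0,0,0.5]
  ]
}}

```text
clock: 10.43
ee_pos: [0.5537, 0.1204, 0.0556]
ee_rot: [[-0.168, 0.986, -0.0], [0.986, 0.168, -0.0], [0.0, -0.0, -1.0]]
contact_force: [0.2, -0.0, 0.4]
finger_gap: 0.501
grip_force: 0.0
```

Call:
{"name": "apply_moves", "arguments": {
  "rows": [
    [0,0,0,0,0,0,0.3],
    [0,0,0,0,0,0,0.1],
    [0,0,0,0,0,0,0.05],
    [0,0,0,0,0,0,0.05],
    [0,0,0,0,0,0,0.05],
    [0,0,0,0,0,0,0.05],
    [0,0,0,0,0,0,0.05]
  ],
  "squeeze": 50
}}

```text
clock: 11.02
ee_pos: [0.5532, 0.12, 0.0566]
ee_rot: [[-0.167, 0.986, -0.0], [0.986, 0.167, -0.0], [-0.0, -0.0, -1.0]]
contact_force: [-4.9, -0.4, 8.7]
finger_gap: 0.182
grip_force: 48.9
```

Call:
{"name": "apply_moves", "arguments": {
  "rows": [
    [0,-0.2,0,0,0,0,0.05],
    [0,-0.4,0,0,0,0,0.05],
    [0,-0.5,0,0,0,0,0.05],
    [0,-0.5,0,0,0,0,0.05],
    [0,-0.5,0,0,0,0,0.05],
    [0,-0.5,0,0,0,0,0.05],
    [0,-0.4,0,0,0,0,0.05],
    [0,-0.2,0,0,0,0,0.05]
  ]
}}

```text
clock: 11.68
ee_pos: [0.4916, 0.1108, 0.0566]
ee_rot: [[-0.168, 0.986, 0.004], [0.986, 0.168, 0.003], [0.003, 0.004, -1.0]]
contact_force: [5.1, 10.5, -0.3]
finger_gap: 0.18
grip_force: 49.7
```

Call:
{"name": "apply_moves", "arguments": {
  "rows": [
    [0,-0.15,0,0,0,0,0.05],
    [0,-0.1,0,0,0,0,0.05],
    [0,0,0,0,0,0,0.05],
    [0,0,0,0,0,0,0.05],
    [0,0,0,0,0,0,0.05]
  ]
}}

```text
clock: 12.1
ee_pos: [0.4875, 0.1102, 0.0566]
ee_rot: [[-0.168, 0.986, 0.004], [0.986, 0.168, 0.004], [0.003, 0.005, -1.0]]
contact_force: [5.2, 10.8, 1.7]
finger_gap: 0.182
grip_force: 50.1
```

Run:
```python
from h import *
c=shot('wrist','w6.png');c=shot('scene','s6.png');d=shot('side','d6.png')
s=env.sense();print(s['clock'],s['ee_pos'],s['contact_force'])
im=lambda I,a,b,w,h,f:cv2.resize(I[b:b+h,a:a+w,::-1],None,fx=f,fy=f,interpolation=cv2.INTER_CUBIC)
w=np.load('pics/w6.png.npz')['color'];cv2.imwrite('pics/m6.png',np.vstack([cv2.resize(w[:,:,::-1],(480,300)),im(c['color'],350,195,80,50,6)]))
```

```text
12.25 [0.48759659 0.1101948  0.05657185] [ 4.31037601 10.39014784  1.90403871]
```

View pics/m6.png

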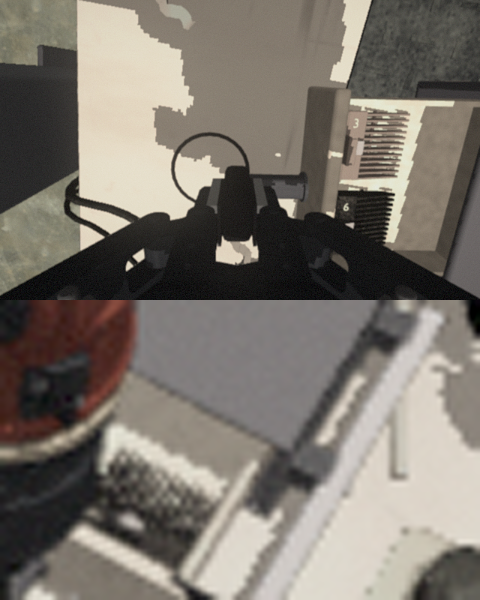

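The drawer is open about 66.3 mm by TCP travel. I ease the side load and pull the remaining ~4.2 mm, then measure the teeth.

Call:
{"name": "apply_moves", "arguments": {
  "rows": [
    [0.03,-0.1,0,0,0,0,0.05],
    [0.03,-0.11,0,0,0,0,0.05],
    [0,0,0,0,0,0,0.05],
    [0,0,0,0,0,0,0.05],
    [0,0,0,0,0,0,0.05]
  ]
}}

```text
clock: 12.67
ee_pos: [0.4835, 0.1097, 0.0566]
ee_rot: [[-0.167, 0.986, 0.005], [0.986, 0.167, 0.002], [0.001, 0.005, -1.0]]
contact_force: [5.4, 5.2, 1.5]
finger_gap: 0.179
grip_force: 49.9
```

Run:
```python
from h import *
c=shot('scene','s7.png');d=shot('side','d7.png')
s=env.sense();print(s['clock'],s['ee_pos'],s['contact_force'])
im=lambda I,a,b,w,h,f:cv2.resize(I[b:b+h,a:a+w,::-1],None,fx=f,fy=f,interpolation=cv2.INTER_CUBIC)
cv2.imwrite('pics/m7.png',np.vstack([im(c['color'],345,215,80,48,6),im(d['color'],300,160,80,48,6)]))
np.set_printoptions(linewidth=200)
y=.16;ax=np.array([np.cos(y),np.sin(y)]);ay=np.array([-ax[1],ax[0]])
for n,k in(('scene',c),('side',d)):
    P=cloud(k);Z=P[...,2];S=P[...,:2]@ax;T=P[...,:2]@ay;I=k['color'].astype(int).sum(2)
    for a,b in((-.09,-.051),(-.051,-.036)):
        m=(k['range_z']>0)&(T>a)&(T<b)&(S>.52)&(S<.57)&(Z>.045)&(Z<.062)
        print(n,m.sum(),np.percentile(S[m],[5,50,95]).round(4) if m.any() else '',np.argwhere(m).mean(0)[::-1] if m.any() else '')
```

```text
12.7667 [0.48356726 0.10968587 0.05657114] [5.29517637 4.40123195 1.34817623]
scene 30 [0.539  0.5402 0.543 ] [389.36666667 250.13333333]
scene 24 [0.539  0.5409 0.5446] [382.83333333 246.5       ]
side 5 [0.5423 0.5424 0.5455] [363.6 166.4]
side 2 [0.5424 0.5425 0.5426] [363.  167.5]
```

View pics/m7.png

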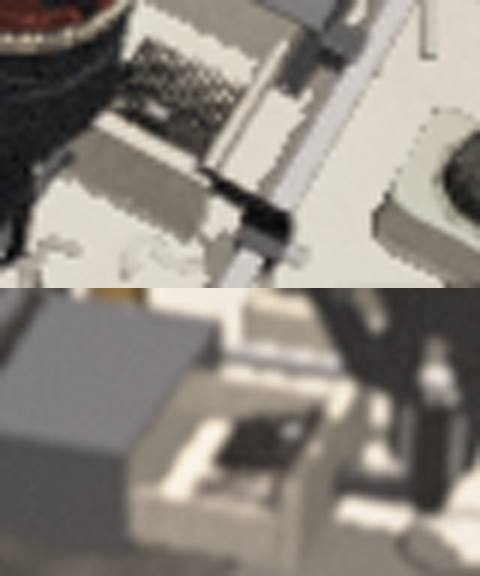

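The crops show the drawer's tooth and the mark's tooth forming one straight dark line, at scene (383,247) and (389,250). They are level within about 0.5 mm, and TCP travel of 70.4 mm agrees with the 70.5 mm measured. I hand the job in while holding.

```bash
python3 -c "
from station import env
print(env.sign_off())"
```

```text
the job is handed in; nothing more can be done
None
```

The tin was slid into the free left ring (about 1.6 mm off centre) and let go, then the drawer was pulled out about 70 mm until its tooth was level with the mark to within about 0.5 mm by the cameras, and I handed the job in at about 13 s still holding the grip; no verdict came back.

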